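Start up the lamp controller in order

TASK

Start up the microscope lamp controller by pushing three of its stay-down keys fully in with light presses of the fingertips, in this order: the long bar key (mains), then the round key (fan), then the square key (lamp). Do not press the cross-shaped key or pull any key module up, leave the bottle, the petri dish and the dropper bottle where they stand, and finish with the hand clear.

Things in the scene. Friction and masses are not known exactly. Their poses are not given: they have to be found in the camera images.
- lamp_unit: grey lamp controller fixed on the worktop: a flat box 100 mm (its x) by 292 mm (its y) by 51 mm high; origin at the centre of its underside on the worktop, z up. In its top are four square pockets in a row along y at y = -102, -34, +34 and +102 mm, each holding one white key module; which module is in which pocket varies.
- bar_module: white plug-in key module, 52 x 52 x 34 mm, 0.25 kg, loose in its pocket with 1 mm of play; origin at the centre of its underside (23 mm above the worktop when seated); its top stands 57 mm above the worktop. Carries the bar-shaped mains key.
- bar_top (a point): centre of the top face of the mains key's black cap, which seen from above is a long bar, 18 x 46 mm, its length along the controller's y. Its flat top is 79 mm above the worktop (22 mm above its module) when the key is up, 71 mm when it is fully in and let go. The cap rests on a cushion that gives up to 7 mm (2.5 N a mm) under the finger, so the finger goes a few mm deeper than the key.
- bar_key (a joint): travel of the mains key in m (cushion not counted): 0 up, 0.008 fully in (pushed straight down). Needs about 4 N to move, has no return spring and stays where it is left; a push of about 10 N brings it fully in.
- round_module: white plug-in key module, 52 x 52 x 34 mm, 0.25 kg, loose in its pocket with 1 mm of play; origin at the centre of its underside (23 mm above the worktop when seated); its top stands 57 mm above the worktop. Carries the round-shaped fan key.
- round_top (a point): centre of the top face of the fan key's black cap, which seen from above is a round disc, 36 mm across. Its flat top is 79 mm above the worktop (22 mm above its module) when the key is up, 71 mm when it is fully in and let go. The cap rests on a cushion that gives up to 7 mm (2.5 N a mm) under the finger, so the finger goes a few mm deeper than the key.
- round_key (a joint): travel of the fan key in m (cushion not counted): 0 up, 0.008 fully in (pushed straight down). Needs about 4 N to move, has no return spring and stays where it is left; a push of about 10 N brings it fully in.
- square_module: white plug-in key module, 52 x 52 x 34 mm, 0.25 kg, loose in its pocket with 1 mm of play; origin at the centre of its underside (23 mm above the worktop when seated); its top stands 57 mm above the worktop. Carries the square-shaped lamp key.
- square_top (a point): centre of the top face of the lamp key's black cap, which seen from above is a square, 32 x 32 mm. Its flat top is 79 mm above the worktop (22 mm above its module) when the key is up, 71 mm when it is fully in and let go. The cap rests on a cushion that gives up to 7 mm (2.5 N a mm) under the finger, so the finger goes a few mm deeper than the key.
- square_key (a joint): travel of the lamp key in m (cushion not counted): 0 up, 0.008 fully in (pushed straight down). Needs about 4 N to move, has no return spring and stays where it is left; a push of about 10 N brings it fully in.
- cross_module: white plug-in key module, 52 x 52 x 34 mm, 0.25 kg, loose in its pocket with 1 mm of play; origin at the centre of its underside (23 mm above the worktop when seated); its top stands 57 mm above the worktop. Carries the cross-shaped reset key.
- cross_top (a point): centre of the top face of the reset key's black cap, which seen from above is a plus-shaped cross, arms 42 mm long and 13 mm wide. Its flat top is 79 mm above the worktop (22 mm above its module) when the key is up, 71 mm when it is fully in and let go. The cap rests on a cushion that gives up to 7 mm (2.5 N a mm) under the finger, so the finger goes a few mm deeper than the key.
- cross_key (a joint): travel of the reset key in m (cushion not counted): 0 up, 0.008 fully in (pushed straight down). Needs about 4 N to move, has no return spring and stays where it is left; a push of about 10 N brings it fully in.
- bottle: bystander: round 100 ml bottle with screw cap, 56 mm wide, 100 mm tall, standing loose behind the controller (its +x side); origin at the centre of its underside
- dish: bystander: closed petri dish, 94 mm wide, 16 mm tall, lying loose in front of the controller (its -x side); origin at the centre of its underside
- dropper: bystander: dropper bottle, 34 mm wide, 97 mm tall, standing loose beside the controller's -y end; origin at the centre of its underside

How it is judged:
On the way, in this order (a step that is already met when the one before it is completed fails the run):
1. the long bar key (mains) has been pushed in (value of joint bar_key above 0.006 m), for 0.1 s.
2. the round key (fan) has been pushed in (value of joint round_key above 0.006 m), for 0.1 s.
3. the square key (lamp) has been pushed in (value of joint square_key above 0.006 m), for 0.1 s.
At the end, for the whole second after the job is handed in: The bar, round and square keys are in (at least 6 of their 8 mm), the cross key is up (less than 3 mm in), all four modules sit in their pockets (raised less than 4 mm), and the bottle, dish and dropper bottle stand upright and at rest within 20 mm of where they were (value of joint each of bar_key, round_key, square_key above 0.006 m and value of joint cross_key below 0.003 m and z of each of bar_module, round_module, square_module, cross_module in the frame of lamp_unit below 0.027 m and distance of each of bottle, dish, dropper from where it was at the start of the episode below 0.02 m and angle between each of bottle, dish, dropper's own z axis and vertical below 0.2 rad and linear speed of each of bottle, dish, dropper below 0.02 m/s); the robot touches nothing.
It fails at once if a key was pushed (over 3 mm) out of order: the round key while the bar key was still up, or the square key while the bar or round key was still up ((value of joint round_key above 0.003 m and value of joint bar_key below 0.003 m) or (value of joint square_key above 0.003 m and value of joint any of bar_key, round_key below 0.003 m)).
It fails at once if the cross key was pressed (over 3 mm) (value of joint cross_key above 0.003 m).
It fails at once if a key module was pulled up by more than 4 mm (not (z of bar_module in the frame of lamp_unit below 0.027 m) or not (z of round_module in the frame of lamp_unit below 0.027 m) or not (z of square_module in the frame of lamp_unit below 0.027 m) or not (z of cross_module in the frame of lamp_unit below 0.027 m)).
It fails at once if a key, module or the controller was pushed harder than 25 N, which is not light (contact force between any of bar_module, round_module, square_module, cross_module, lamp_unit and the arm above 25 N or contact force between any of bar_module, round_module, square_module, cross_module, lamp_unit and the fingers above 25 N).
It fails at once if the bottle, dish or dropper bottle was moved more than 20 mm or tipped (not (distance of bottle from where it was at the start of the episode below 0.02 m) or not (distance of dish from where it was at the start of the episode below 0.02 m) or not (distance of dropper from where it was at the start of the episode below 0.02 m) or not (angle between bottle's own z axis and vertical below 0.2 rad) or not (angle between dish's own z axis and vertical below 0.2 rad) or not (angle between dropper's own z axis and vertical below 0.2 rad)).
It also fails if it takes over 42 s, if anything falls off the work surface, if the arm or the gripper's body presses on something with over 40 N, if the wrist force passes 120 N, or if a joint passes its speed limit or range.

ROBOT

A 7-joint arm with a two-finger parallel gripper is mounted at the origin on a cart in front of the work surface, level with it; the furniture and walls round the work are solid. World frame = base frame: x ahead of the robot, y to its left, z up, the work surface at z = 0. Lengths are in m, angles in rad, forces in N, time in s.
With the tool pointing down it reaches from about 0.4 to 0.875 m from the base axis. Payload 19.3 kg.
Tool frame: the origin (TCP) lies on the centre line of the jaws, within the pads' length; the fingertips stand 14 mm ahead of it and the grasp point (between the pads) lies 5 mm behind it (bot.tip_extent is the distance from the TCP to the fingertips, in m); z points along the fingers, y is the line along which they close (so a half turn about z gives the same grasp; the last joint's range is limited). The gripper opens to 85 mm and grips with 20 to 120 N. Pads are 22 mm wide; open, the fingers measure 114 mm over their backs; the gripper's body (76 mm by 85 mm) begins 54 mm behind the grasp point. The pads swing forward as they close: fully open they stand 13 mm farther back than shut.
Start: joints at [-1.216, 0.521, -0.036, 1.599, 0.021, 1.021, -0.113], TCP at [0.258, 0.569, 0.245] pointing down, gripper open.
Joint ranges: [-2.91, 2.91], [-0.3, 2.13], [-1.5, 1.42], [0.17, 2.43], [-1.26, 4.41], [0.16, 1.93], [-2.52, 2.52]. Speed limits (rad/s): [1.89, 1.89, 2.39, 2.39, 3.01, 3.01, 3.01].

INTERFACE

Orientations are given as [roll, pitch, yaw] about the fixed x, y, z axes, in that order (R = Rz(yaw) Ry(pitch) Rx(roll)).
In Python, from workcell import monitor, grab_frame, camera_model, bot gives the robot as it stands.
- The arm moves only by the tool move_arm, never from a script. Its argument "moves" is a list of rows, each a list of 4 numbers: the shift along the world's x, y, z in mm, then the turn about the world's z in rad. A call has 1 to 12 rows; each row is the pose to reach, as a shift and turn from the pose commanded when the call began; what a row does not reach only later rows make up. A row lasts 1/8 s, in which the tool goes at most 62.5 mm and 10.7 degrees, less where a joint would pass 70% of its speed; a pose out of reach is approached as far as the arm can. A call with a gripper value outside its range is refused whole. "gripper" is the opening, from 0 (shut) to 1 (fully open), set as the call begins (left out, the last holds). The fingers move at their own pace and stop on an object; "newtons" is the grip in N (left out, the last holds). Time passes only in rows, so rows that repeat a pose let the fingers close. It gives the time, the measured TCP pose, the force, the opening and the grip force at its end, in the units of the state.
- monitor.observe(): the state, without advancing time (a new reading comes with each control period).
- grab_frame(name): name is "scene" or "top"; returns the picture (384x512x3 uint8, blue, green, red); there is no depth.
- camera_model(name): a dict with "vfov" (degrees; the focal length in pixels is half the picture's height over the tangent of half this angle, whatever the lens; pixels are square), "cx", "cy" (the principal point, pixels), "k1" (the pictures are not rectified: a ray, as slopes to the right and down, at radius r is drawn at 1 + k1 r^2 times it, then the intrinsics apply), "R" (3x3) and "t" (3): a world point X has camera coordinates R X + t. Camera axes: x right, y down, z forward; pixel columns grow to the right and rows downward; lengths in m; the calibration is good to about 2 mm. A picture is of the moment at which its call begins. camera_model takes no time and is no camera call.
- bot.job_done(): hands the job in; it is judged then, once.
The state is a dict: "clock": time; "qpos": joint angles; "qd": joint speeds; "joint_efforts": joint torques, N m; "position": TCP position; "tool_rot": TCP orientation; "force": force on the tool from outside, world axes, zero at the start; "moment": the same for the moment, N m; "grip_width": finger opening in m; "finger_force": force on a finger pad.
Only numpy, scipy, OpenCV 4.12 (cv2) and the standard library are available. Lean on these libraries where they do the work, as an engineer would, in place of code of your own. Each camera call takes 0.05 s, during which the arm holds its last target. There are 200 camera calls.

## Working session

There is one attempt and no reset: what is moved stays moved. The work goes in short steps, Python scripts to look and compute and a tool call to move; the robot and the scene stay as the last step left them, time stands still between calls to the robot, and variables do not carry over. Pictures are saved under pics/ and viewed, at most 10 in all, crops included, and the job is handed in when it is done.

Besides the shell and the picture viewer there is one more tool, called after ">>>" as name([rows], argument=value, ...), one row to a line, values as JSON. move_arm: Moves the arm, as the interface text tells. Its arguments: {"type":"object","properties":{"moves":{"type":"array","items":{"type":"array","items":{"type":"number"}}},"gripper":{"type":"number"},"newtons":{"type":"number"}},"required":["moves"]}

```bash
mkdir -p pics; cat > h.py <<'E'
import numpy as np, cv2
from workcell import monitor, grab_frame, camera_model, bot
def ray(name,u,v):
    m=camera_model(name); f=192/np.tan(np.radians(m["vfov"])/2)
    d=np.array([(u-m["cx"])/f,(v-m["cy"])/f]); s=d.copy()
    for _ in range(20): s=d/(1+m["k1"]*(s@s))
    R=np.array(m["R"]); t=np.array(m["t"])
    return -R.T@t, R.T@np.array([s[0],s[1],1.])
def onz(name,u,v,z):
    c,d=ray(name,u,v); return c+d*(z-c[2])/d[2]
E
python3 - <<'E'
from h import *
a=grab_frame("top"); b=grab_frame("scene")
cv2.imwrite("pics/top.png",a); cv2.imwrite("pics/scene.png",b)
for n in("top","scene"): print(n,ray(n,256,192))
s=monitor.observe(); print(s["clock"],s["position"],s["tool_rot"],s["force"],s["grip_width"],bot.tip_extent)
E
```

```text
top (array([ 0.46284335, -0.01491389,  0.96920887]), array([ 0.12778382, -0.00144318, -0.99187901]))
scene (array([-0.1637449 , -0.80946708,  0.76668697]), array([ 0.58389575,  0.60173929, -0.54528282]))
0.1 [0.25751425 0.56919655 0.24481893] [-3.14064556e+00  6.64448782e-05  2.71675558e+00] [0.84140726 0.40659321 0.1096414 ] 0.0851618355611656 0.014
```

View pics/top.png

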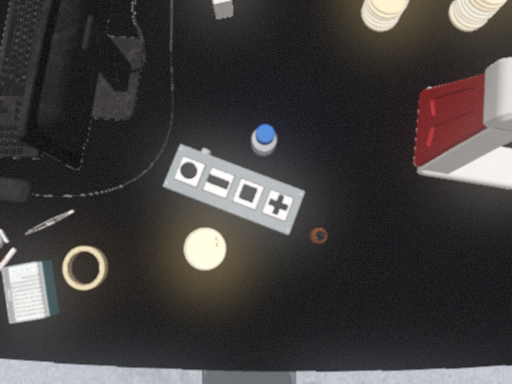

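View pics/scene.png

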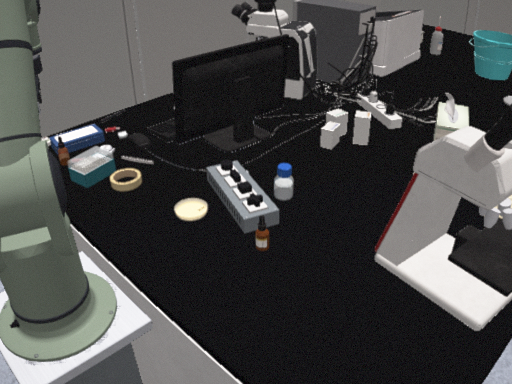

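The top view shows, left to right, round (189,171), bar (219,182), square (248,192) and cross (279,206). The bottle is at (264,138), the dish at (205,249) and the dropper at (318,235). The scene view agrees.

```bash
python3 - <<'E'
from h import *
a=cv2.imread("pics/top.png"); g=cv2.cvtColor(a,cv2.COLOR_BGR2GRAY)
x0,y0,x1,y1=160,140,306,236
m=np.zeros_like(g); m[y0:y1,x0:x1]=(g[y0:y1,x0:x1]>185)*255
cs,_=cv2.findContours(m,cv2.RETR_EXTERNAL,cv2.CHAIN_APPROX_NONE)
mods=[]
for c in cs:
    if cv2.contourArea(c)<200: continue
    r=cv2.minAreaRect(c); u,v=r[0]
    if v>235 or (v<160 and u>240): continue
    P=onz("top",u,v,.057)
    # black cap inside
    k=np.zeros_like(g); cv2.drawContours(k,[cv2.convexHull(c)],-1,255,-1); k=cv2.erode(k,np.ones((3,3)))
    b=((g<100)&(k>0)).astype(np.uint8); M=cv2.moments(b,True)
    C=onz("top",M["m10"]/M["m00"],M["m01"]/M["m00"],.077)
    print(np.round(r[0],1),np.round(r[1],1),round(r[2],1),"mod",np.round(P,4),"cap",np.round(C,4),M["m00"]); mods.append(C)
# box
hsv=cv2.inRange(g,90,185); 
mods=np.array(sorted(mods,key=lambda p:p[1])); print("spacing",np.linalg.norm(np.diff(mods,axis=0),axis=1))
d=mods[-1]-mods[0]; print("dir +y/-y",d, np.arctan2(d[1],d[0]))
for n,u,v,z in(("bottle",264,132,.1),("dish",205,249,.016),("dropper",318,235,.05)): print(n,onz("top",u,v,z))
# scene caps
b=cv2.imread("pics/scene.png"); cv2.imwrite("pics/sc.png",cv2.resize(b[145:255,165:305],None,fx=5,fy=5,interpolation=cv2.INTER_CUBIC))
gs=cv2.cvtColor(b,cv2.COLOR_BGR2GRAY)
M=camera_model("scene")
f=192/np.tan(np.radians(M["vfov"])/2)
for p in mods:
    q=np.array(M["R"])@np.array([p[0],p[1],.079])+M["t"]; s=q[:2]/q[2]; s=s*(1+M["k1"]*(s@s)); print(f*s+[M["cx"],M["cy"]])
E
```

```text
[234.4 188. ] [133.7  47.7] 23.7 mod [0.5884 0.0301 0.057 ] cap [0.5945 0.0432 0.077 ] 524.0
spacing []
dir +y/-y [0. 0. 0.] 0.0
bottle [ 0.70130002 -0.03118911  0.1       ]
dish [0.45720854 0.09454606 0.016     ]
dropper [ 0.49035249 -0.15008114  0.05      ]
[238.08173644 176.17407431]
```

View pics/sc.png

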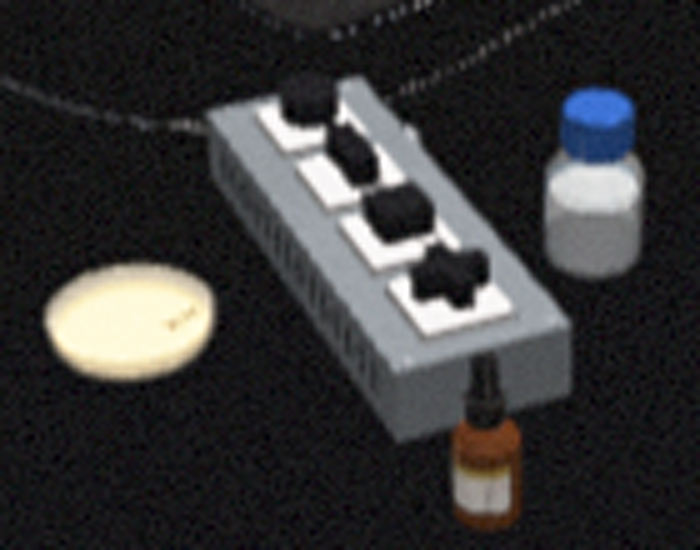

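The crop confirms the order along the row: round, bar, square, cross. The threshold merged the modules with the box, so I'll segment the dark caps inside the box outline instead.

```bash
python3 - <<'E'
from h import *
a=cv2.imread("pics/top.png"); g=cv2.cvtColor(a,cv2.COLOR_BGR2GRAY)
m=np.zeros_like(g); m[140:240,158:310]=(g[140:240,158:310]>90)*255
m=cv2.morphologyEx(m,cv2.MORPH_OPEN,np.ones((9,9)),iterations=1) if 0 else m
cs,_=cv2.findContours(m,cv2.RETR_EXTERNAL,cv2.CHAIN_APPROX_NONE)
c=max(cs,key=cv2.contourArea); r=cv2.minAreaRect(c); print(r)
bp=cv2.boxPoints(r); W=np.array([onz("top",*p,.051) for p in bp]); print(np.round(W,4),"sides",np.linalg.norm(W-np.roll(W,1,0),axis=1)); print("box centre",W.mean(0))
k=np.zeros_like(g); cv2.drawContours(k,[c],-1,255,-1); k=cv2.erode(k,np.ones((7,7)))
b=((g<100)&(k>0)).astype(np.uint8)
n,l,st,ce=cv2.connectedComponentsWithStats(b)
C=[]
for i in range(1,n):
    if st[i,4]>60: p=onz("top",*ce[i],.076); C.append(p); print(np.round(ce[i],1),st[i,4],np.round(p,4))
C=np.array(C); C=C[np.argsort(C[:,1])]
print("spacing",np.linalg.norm(np.diff(C,axis=0),axis=1)); d=C[-1]-C[0]; print("yaw of unit y",np.arctan2(d[1],d[0]),"mean",C.mean(0))
M=camera_model("scene"); f=192/np.tan(np.radians(M["vfov"])/2)
for p in C:
    q=np.array(M["R"])@np.array([p[0],p[1],.079])+M["t"]; s=q[:2]/q[2]; s=s*(1+M["k1"]*(s@s)); uv=f*s+[M["cx"],M["cy"]]; print("in crop",(uv-[165,145])*5)
E
```

```text
((234.1053009033203, 188.7559814453125), (137.16079711914062, 53.358558654785156), 23.344013214111328)
[[ 0.5912  0.1914  0.051 ]
 [ 0.701   0.1494  0.051 ]
 [ 0.5839 -0.1279  0.051 ]
 [ 0.4781 -0.0826  0.051 ]] sides [0.29636083 0.11760529 0.30101722 0.11510361]
box centre [0.58854854 0.0325781  0.051     ]
[188.1 170.1] 165 [0.6226 0.1283 0.076 ]
[217.2 181.3] 99 [0.5994 0.0659 0.076 ]
[248.2 192.8] 116 [5.761e-01 2.000e-04 7.600e-02]
[277.9 204.4] 112 [ 0.5524 -0.0623  0.076 ]
spacing [0.06681738 0.06971027 0.06659499]
yaw of unit y 1.2177965244036195 mean [0.58763871 0.0330246  0.076     ]
in crop [443.14233339 258.60873535]
in crop [394.06685053 196.91982191]
in crop [344.67615581 138.20264051]
in crop [302.57602899  86.07302569]
```

>>> move_arm([
  [50, -75, 0, 0],
  [85, -126, 0, 0],
  [120, -177, 0, 0.02],
  [154, -227, 0, 0.04],
  [188, -277, 0, 0.05],
  [222, -328, 0, 0.07],
  [257, -378, 0, 0.07],
  [291, -429, 0, 0.07],
  [325, -479, -10, 0.07],
  [342, -504, -30, 0.07],
  [342, -504, -60, 0.07],
  [342, -504, -60, 0.07],
], gripper=0, newtons=20)

```text
clock: 1.6
position: [0.5984, 0.0651, 0.1833]
tool_rot: [-3.14, -0.004, 2.786]
force: [-0.0, 1.6, 0.5]
grip_width: 0.0001
finger_force: 0.0
```

>>> move_arm([
  [1, 0, -30, 0],
  [1, 0, -60, 0],
  [1, 0, -70, 0],
  [1, 0, -70, 0],
  [1, 0, -70, 0],
])

```text
clock: 2.22
position: [0.6012, 0.0657, 0.1167]
tool_rot: [3.141, 0.001, 2.787]
force: [-1.3, 0.5, 0.2]
grip_width: -0.0003
finger_force: 0.0
```

```bash
python3 - <<'E'
from h import *
s=monitor.observe(); print(s["position"],s["force"])
a=grab_frame("scene"); t=grab_frame("top"); f=dict(fx=4,fy=4,interpolation=cv2.INTER_CUBIC)
cv2.imwrite("pics/s2.png",cv2.resize(np.hstack([a[130:255,175:275],t[120:245,160:260]]),None,**f))
E
```

```text
[0.60122978 0.06566426 0.11667602] [-1.29050718  0.47529325  0.15445337]
```

View pics/s2.png

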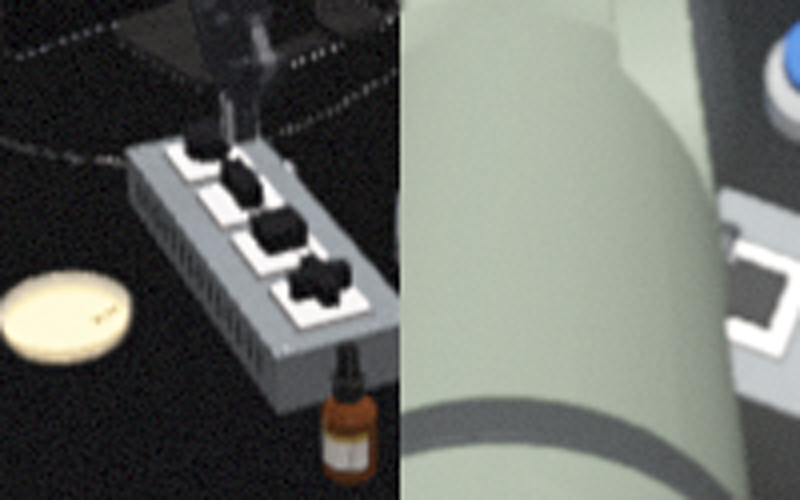

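The fingertip hangs about 24 mm above the bar cap, so the 14 mm tip length holds when shut. Contact should come at TCP z ≈ 0.093.

>>> move_arm([
  [-1, 0, -10, 0],
  [-1, 0, -18, 0],
  [-1, 0, -22, 0],
  [-1, 0, -24, 0],
  [-1, 0, -26, 0],
  [-1, 0, -28, 0],
  [-1, 0, -28, 0],
  [-1, 0, -28, 0],
])

```text
clock: 3.32
position: [0.5997, 0.0654, 0.0874]
tool_rot: [3.142, 0.0, 2.787]
force: [-1.2, 0.0, 2.1]
grip_width: -0.0004
finger_force: 1.2
```

>>> move_arm([
  [0, 0, -1, 0],
  [0, 0, -2, 0],
  [0, 0, -3, 0],
  [0, 0, -3, 0],
  [0, 0, -3, 0],
])

```text
clock: 3.95
position: [0.5997, 0.0654, 0.0843]
tool_rot: [3.142, 0.0, 2.787]
force: [-0.9, -0.7, 3.0]
grip_width: -0.0002
finger_force: 1.3
```

>>> move_arm([
  [0, 0, -1, 0],
  [0, 0, -2, 0],
  [0, 0, -2, 0],
  [0, 0, -2, 0],
])

```text
clock: 4.45
position: [0.5997, 0.0654, 0.0825]
tool_rot: [3.141, 0.0, 2.787]
force: [-1.0, -1.1, 6.0]
grip_width: 0.0
finger_force: 3.2
```

>>> move_arm([
  [0, 0, -1, 0],
  [0, 0, -2, 0],
  [0, 0, -2, 0],
  [0, 0, -2, 0],
])

```text
clock: 4.95
position: [0.5998, 0.0655, 0.0807]
tool_rot: [3.141, 0.0, 2.787]
force: [-4.3, -0.6, 11.8]
grip_width: -0.0001
finger_force: 5.4
```

>>> move_arm([
  [0, 0, -0.6, 0],
  [0, 0, -0.6, 0],
  [0, 0, -0.6, 0],
])

```text
clock: 5.32
position: [0.5998, 0.0655, 0.0801]
tool_rot: [3.141, 0.0, 2.787]
force: [-3.9, -0.1, 12.2]
grip_width: 0.0002
finger_force: 6.0
```

The bar key is in: 12 N with the slope of the cushion against its stop. Next I lift and move to the round key.

>>> move_arm([
  [0, 0, 15, 0],
  [0, 0, 40, 0],
  [0, 0, 40, 0],
  [12, 32, 40, 0],
  [23, 63, 40, 0],
  [23, 63, 40, 0],
  [23, 63, 36, 0],
  [23, 63, 30, 0],
  [23, 63, 24, 0],
  [23, 63, 20, 0],
  [23, 63, 20, 0],
  [23, 63, 20, 0],
])

```text
clock: 6.82
position: [0.6227, 0.1284, 0.0998]
tool_rot: [3.141, 0.0, 2.787]
force: [0.0, 0.1, 0.4]
grip_width: 0.0
finger_force: 0.0
```

>>> move_arm([
  [0, 0, -4, 0],
  [0, 0, -7, 0],
  [0, 0, -9, 0],
  [0, 0, -11, 0],
  [0, 0, -13, 0],
  [0, 0, -15, 0],
  [0, 0, -16, 0],
  [0, 0, -17, 0],
  [0, 0, -17, 0],
  [0, 0, -17, 0],
])

```text
clock: 8.07
position: [0.6226, 0.1285, 0.0828]
tool_rot: [3.142, 0.0, 2.787]
force: [-0.8, -0.2, 5.3]
grip_width: 0.0002
finger_force: 2.8
```

>>> move_arm([
  [0, 0, -1, 0],
  [0, 0, -2, 0],
  [0, 0, -2, 0],
  [0, 0, -2, 0],
])

```text
clock: 8.57
position: [0.6227, 0.1284, 0.0811]
tool_rot: [3.141, 0.0, 2.787]
force: [-3.1, 0.4, 9.7]
grip_width: -0.0002
finger_force: 4.9
```

>>> move_arm([
  [0, 0, -1, 0],
  [0, 0, -1, 0],
  [0, 0, -1, 0],
  [0, 0, -1, 0],
])

```text
clock: 9.07
position: [0.6227, 0.1285, 0.0802]
tool_rot: [3.141, 0.0, 2.787]
force: [-4.2, -0.5, 11.4]
grip_width: -0.0
finger_force: 5.9
```

>>> move_arm([
  [0, 0, 20, 0],
  [0, 0, 45, 0],
  [0, 0, 45, 0],
  [-16, -43, 45, 0],
  [-32, -86, 45, 0],
  [-47, -127, 45, 0],
  [-47, -127, 45, 0],
  [-47, -127, 38, 0],
  [-47, -127, 30, 0],
  [-47, -127, 20, 0],
  [-47, -127, 20, 0],
  [-47, -127, 20, 0],
])

```text
clock: 10.58
position: [0.5757, 0.0016, 0.0996]
tool_rot: [-3.142, -0.0, 2.787]
force: [0.1, 0.5, 1.0]
grip_width: -0.0002
finger_force: 0.0
```

```bash
python3 - <<'E'
from h import *
a=grab_frame("scene")
cv2.imwrite("pics/s3.png",cv2.resize(a[140:240,190:290],None,fx=6,fy=6,interpolation=cv2.INTER_CUBIC))
E
```

```text
(no output)
```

View pics/s3.png

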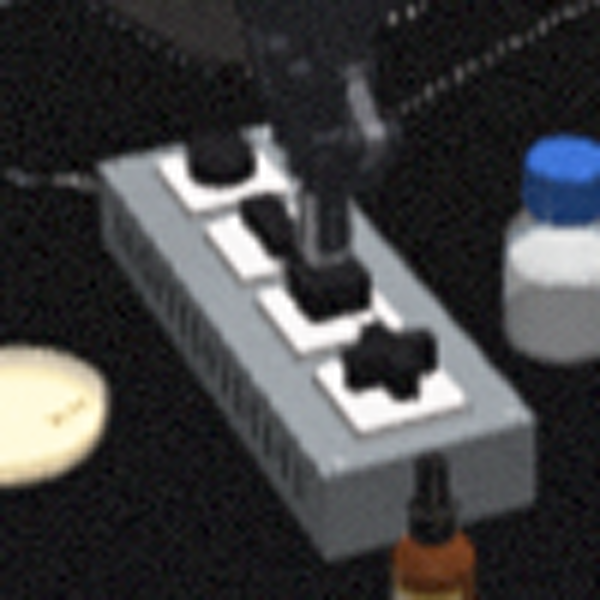

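The round (222,160) and bar (265,222) caps look lower, and the tip is centred over the square cap at (328,280).

>>> move_arm([
  [0, 0, -4, 0],
  [0, 0, -7, 0],
  [0, 0, -9, 0],
  [0, 0, -11, 0],
  [0, 0, -13, 0],
  [0, 0, -15, 0],
  [0, 0, -16, 0],
  [0, 0, -17, 0],
  [0, 0, -17, 0],
  [0, 0, -17, 0],
])

```text
clock: 11.88
position: [0.5757, 0.0015, 0.0828]
tool_rot: [3.142, 0.0, 2.787]
force: [-1.1, 0.2, 5.7]
grip_width: -0.0
finger_force: 2.8
```

>>> move_arm([
  [0, 0, -1, 0],
  [0, 0, -2, 0],
  [0, 0, -2, 0],
  [0, 0, -2, 0],
])

```text
clock: 12.38
position: [0.5757, 0.0014, 0.081]
tool_rot: [3.141, 0.0, 2.787]
force: [-1.8, -0.1, 9.8]
grip_width: -0.0002
finger_force: 4.9
```

>>> move_arm([
  [0, 0, -1, 0],
  [0, 0, -1, 0],
  [0, 0, -1, 0],
  [0, 0, -1, 0],
])

```text
clock: 12.88
position: [0.5757, 0.0014, 0.0802]
tool_rot: [3.141, 0.0, 2.787]
force: [-2.5, 0.5, 11.8]
grip_width: 0.0002
finger_force: 6.0
```

Now I retract straight up, then toward the left and clear.

>>> move_arm([
  [0, 0, 20, 0],
  [0, 0, 50, 0],
  [0, 0, 100, 0],
  [0, 0, 150, 0],
  [-20, 40, 170, 0],
  [-50, 90, 170, 0],
  [-80, 140, 170, 0],
  [-110, 190, 170, 0],
  [-140, 240, 170, 0],
  [-170, 290, 170, 0],
  [-180, 330, 170, 0],
  [-180, 330, 170, 0],
])

```text
clock: 14.38
position: [0.3941, 0.3341, 0.2494]
tool_rot: [3.141, -0.001, 2.791]
force: [-0.1, -0.7, 0.3]
grip_width: -0.0001
finger_force: 0.0
```

```bash
python3 - <<'E'
from h import *
a=grab_frame("scene"); o=cv2.imread("pics/scene.png")
c=lambda i:i[140:255,185:300]
cv2.imwrite("pics/s4.png",cv2.resize(np.hstack([c(o),c(a)]),None,fx=3.4,fy=3.4,interpolation=cv2.INTER_CUBIC))
E
```

```text
(no output)
```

View pics/s4.png

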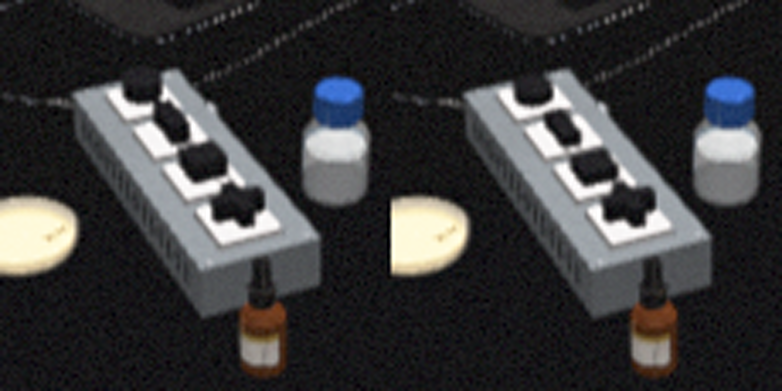

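Side by side, before (left) and after (right), the round (532,90), bar (562,126) and square (594,166) caps sit lower. The cross key and the bystanders are unchanged, so I'll hand in.

```bash
python3 -c "
from h import *
print(bot.job_done())"
```

```text
the job is handed in; nothing more can be done
None
```

I pressed the bar, round and square keys in that order at about 12 N each. The last picture shows all three lower and the cross key, bottle, dish and dropper bottle unmoved; the hand is clear and the job is handed in, with no verdict returned.

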